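# Unfold the crank handle and clamp the bonded block in the screw press

## Robot

A 7-joint arm with a two-finger parallel gripper is mounted at the origin on a cart in front of the work surface, level with it; the furniture and walls round the work are solid. World frame = base frame: x ahead of the robot, y to its left, z up, the work surface at z = 0. Lengths are in mm, angles in rad, forces in N, time in s.
With the tool pointing down it reaches from about 400 to 900 mm from the base axis. Payload 5.6 kg.
Tool frame: the origin (TCP) lies on the centre line of the jaws, within the pads' length; the fingertips stand 22 mm ahead of it and the grasp point (between the pads) lies 3 mm ahead of it (r.tip_extent is the distance from the TCP to the fingertips, in mm); x points along the fingers, z is the direction in which the jaws open and shut, and the axes are right-handed (so a half turn about x gives the same grasp; the last joint's range is limited). The gripper opens to 92 mm and grips with 3 to 60 N. Pads are 20 mm wide; open, the fingers measure 128 mm over their backs; the gripper's body (75 mm by 189 mm) begins 69 mm behind the grasp point.
Start: joints at [-1.25, 0.468, -0.012, 1.603, 0.006, 1.071, -0.056], TCP at [231.328, 607.45, 236.592] pointing down, gripper open.
Joint ranges: [-2.53, 2.53], [-0.31, 2.02], [-1.57, 1.55], [0.28, 2.44], [-1.29, 4.43], [0.15, 1.84], [-2.92, 2.92]. Speed limits (rad/s): [2.57, 2.57, 3.14, 3.14, 3.14, 3.14, 3.14].

## Interface

Orientations are given as a rotation vector (axis times angle).
In Python, from station import r gives the robot as it stands. The module is installed in compiled form; this text tells all that it offers.
- The arm moves only by the tool send_rows, never from a script. Its argument "commands" is a list that holds one entry, the list of rows, each a list of 7 numbers: the turn, a rotation vector about the tool's x, y, z in rad, then the shift along the tool's x, y, z in mm, then the closure, from 0 (fully open) to 1 (shut). In form: [[[rx, ry, rz, x, y, z, jaw], ...]]. A call has exactly 10 rows; each row shifts and turns the commanded pose from where the row before left it, along the tool's axes as they then stand; what a row does not reach is not made up. A row lasts 1/10 s, in which the tool goes at most 50 mm and 8.59 degrees, less where a joint would pass 70% of its speed; a pose out of reach is approached as far as the arm can. A call with a gripper value outside its range is refused whole. The fingers move at their own pace and stop on an object; the grip force is fixed at half the most. Time passes only in rows, so rows that do not move let the fingers close, or fill a call up. It gives the time, the measured TCP pose, the force and the opening at its end, in the units of the state.
- r.sense(): the state, without advancing time (a new reading comes with each control period).
- r.get_image(name): name is "side" or "top" or "wrist"; returns the picture (480x640x3 uint8, red, green, blue); there is no depth.
- r.camera_params(name): a dict with "camera_matrix" (3x3 intrinsics, pixels), "dist" ([k1, k2, p1, p2, k3] as OpenCV has them; the pictures are not rectified), "xyz" and "orientation" of the camera in the world. Camera axes: x right, y up, looking along -z (the intrinsics and any distortion apply to the point x, -y, -z); pixel columns grow to the right and rows downward; lengths in mm; the calibration is good to about 2 mm. A picture is of the moment at which its call begins: read the wrist's pose just before it. camera_params takes no time and is no camera call; for the wrist camera it gives the pose at the moment of the call.
- r.close_job(): hands the job in, once; it reports no verdict.
The state is a dict: "time": time; "joints": joint angles; "joint_vel": joint speeds; "joint_torque": joint torques, N m; "ee_pos": TCP position; "orientation": TCP orientation; "wrist_force": force on the tool from outside, world axes, zero at the start; "wrist_torque": the same for the moment, N m; "finger_gap": opening from 0.0 (shut) to 1.0 (fully open).
Only numpy, scipy, OpenCV 4.12 (cv2) and the standard library are available. Lean on these libraries where they do the work, as an engineer would, in place of code of your own. Each camera call takes 0.05 s, during which the arm holds its last target.

## Task

A freshly bonded shield block lies in the small bench press: fold the crank handle up until it stands upright, then crank clockwise (seen from above) until the press foot has come down and holds the block firmly, and let go. Stop by feel: tighten until the handle resists turning about 5 N more than it did when the crank ran free, as at about 10 N more the bond is crushed. Leave the loose things beside the press where they are.

Things in the scene. Friction and masses are not known exactly. Their poses are not given: they have to be found in the camera images.
- press: grey C-frame bench press fixed to the table, 150 x 120 mm foot plate, 176 mm high to the top of its head (crank and handle above that). Origin on the table under the vertical screw axis; x points to the column at its back, z up. A sprung round pressing foot (40 mm wide) hangs under the head; its height above the block differs each time (about 10 to 42 mm) and is not reported
- crank_axis (a point): point on the vertical axis of the crank, 205 mm above the table
- crank (a joint): crank angle in rad, grows clockwise seen from above; one turn lowers the foot by 40 mm. A drag resists turning (up to 7 N at the handle while it moves, less when it rests), and holds the crank where it is left. At 0 the crank arm points along -x of the press; once the foot touches the block its spring adds about 6.5 N at the handle per radian of further turning (about 5 N more than free running is right, 10 N more is too much)
- handle_pivot (a point): hinge of the folding handle at the end of the crank arm, 60 mm from the crank axis and 209 mm above the table; it turns with the crank. The arm is a steel bar 10 mm wide and 9 mm high, its top 9 mm under this point. Site x points from the hinge inward to the crank axis
- handle (a joint): fold angle of the handle in rad: 0 = folded flat, lying inward over the crank arm with its tip near the axis; 1.57 = upright, against its stop. Hinge axis horizontal and at right angles to the arm; a stiff hinge (0.06 N m) keeps it where it is left
- handle_grip (a point): point on the handle's centre line 38 mm from its hinge, in the middle of the black round sleeve (16 mm diameter, from 10 to 56 mm from the hinge) that spins freely about the handle's length. Site x points along the handle from hinge to tip. Folded, there is free space on either side of the handle to 30 mm below it between the hub (11 mm radius) and the hinge
- anvil: flat steel plate 56 x 112 x 14 mm on the press's foot plate; origin under its centre. The block lies on it
- block: loose grey slab with a tan bond line, 99 x 49 x 22 mm, 0.3 kg, lying on the anvil under the foot; origin at the centre of its underside. Already in place: not to be handled
- tweezers: loose steel tweezers 113 mm long lying beside the press, not to be disturbed
- pen: loose red and grey pen 138 mm long lying beside the press, not to be disturbed
- adapter: loose metal coaxial adapter 34 mm long lying beside the press, not to be disturbed
- adapter_b: second such adapter, in front of the press, not to be disturbed
Things that resemble listed ones, but are neither listed nor needed, are in the scene too. What is shaped like the press but green is not meant.

How it is judged (in metres and radians):
On the way, in this order (a step that is already met when the one before it is completed fails the run):
1. the handle stands upright while the press is still clear of the block (value of joint handle above 1.3 rad and contact force between block and anvil below 10 N), for 0.1 s.
2. the block is clamped with the handle still up (value of joint handle above 1.1 rad and contact force between block and anvil above 18 N), for 0.1 s.
At the end, for the whole second after the job is handed in: the block lies flat on the anvil (within 20 mm of its centre, tilt under 0.08 rad), pressed on it with 18 to 80 N; the crank is at rest (contact force between block and anvil between 18 and 80 N and horizontal distance between block and anvil below 0.02 m and angle between block's own z axis and vertical below 0.08 rad and velocity of joint crank between -0.05 and 0.05 rad/s); the robot touches nothing.
It fails at once if the block is crushed: pressed with more than 95 N (about 10 N more than free running at the handle) (contact force between block and anvil above 95 N).
It fails at once if a loose thing beside the press is shifted by more than 30 mm (distance of any of tweezers, pen, adapter, adapter_b from where it was at the start of the episode above 0.03 m).
It also fails if it takes over 72 s, if anything falls off the work surface, if the arm or the gripper's body presses on something with over 40 N, if the wrist force passes 120 N, or if a joint passes its speed limit or range.

## Working session

There is one attempt and no reset: what is moved stays moved. The work goes in short steps, Python scripts to look and compute and a tool call to move; the robot and the scene stay as the last step left them, time stands still between calls to the robot, and variables do not carry over. Pictures are saved under pics/ and viewed, and the job is handed in when it is done.

Besides the shell and the picture viewer there is one more tool, called as name(argument=value, ...), one argument or row to a line, values as JSON. send_rows: Moves the arm, as the interface text tells. Its arguments: {"type":"object","properties":{"commands":{"type":"array","items":{"type":"array","items":{"type":"array","items":{"type":"number"}}}}},"required":["commands"]}

```bash
mkdir -p pics
python3 - <<'E'
from station import r
import cv2
s=r.sense(); print(s)
for n in ["side","top"]:
    p=r.camera_params(n); print(n,p)
    cv2.imwrite(f"pics/{n}0.png",cv2.cvtColor(r.get_image(n),cv2.COLOR_RGB2BGR))
print(r.tip_extent)
E
```

```text
{'time': 0.0, 'joints': array([-1.24998171,  0.46836268, -0.01160874,  1.60364442,  0.00601526,
        1.0713815 , -0.05630242]), 'joint_vel': array([-0.00045375,  0.00090366, -0.00183985,  0.00109435,  0.00029253,
        0.00076738,  0.00023882]), 'joint_torque': array([-7.16174691e-04, -5.20583832e+01, -1.24955762e-02, -2.43752342e+01,
       -5.65972854e-02,  1.72161584e-02,  1.55419352e-04]), 'ee_pos': array([231.1646715 , 606.91432742, 235.64111823]), 'orientation': array([-0.93822183,  1.3610573 ,  0.936393  ]), 'wrist_force': array([0.02667937, 0.58758302, 0.74858752]), 'wrist_torque': array([-0.01211367,  0.02403242, -0.02936198]), 'finger_gap': 0.995244829430171}
side {'camera_matrix': array([[523.202587  ,   0.        , 314.49482751],
       [  0.        , 523.202587  , 241.26885389],
       [  0.        ,   0.        ,   1.        ]]), 'dist': array([0.00584686, 0.        , 0.        , 0.        , 0.        ]), 'xyz': array([ 196.29143391, -704.8420429 ,  484.27612236]), 'orientation': array([ 1.12100491, -0.28478754, -0.4628855 ])}
top {'camera_matrix': array([[525.28536305,   0.        , 324.82968892],
       [  0.        , 525.28536305, 233.1045977 ],
       [  0.        ,   0.        ,   1.        ]]), 'dist': array([-0.07442083,  0.        ,  0.        ,  0.        ,  0.        ]), 'xyz': array([ 407.25646723,   -6.04602534, 1115.07733466]), 'orientation': array([ 0.16319205, -0.16814388, -1.64753986])}
22.0
```

View pics/side0.png

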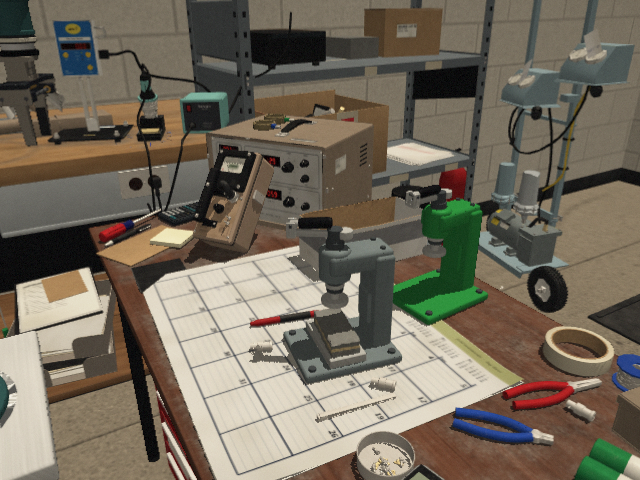

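View pics/top0.png

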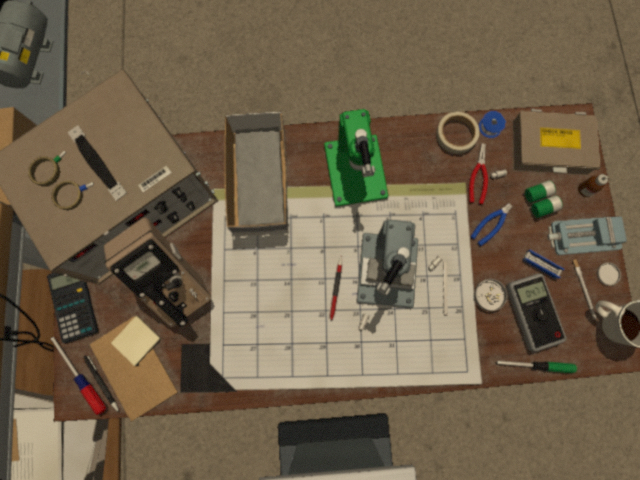

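```bash
cat > h.py <<'E'
import numpy as np,cv2
from scipy.spatial.transform import Rotation as R
from station import r
def ray(n,px,P=None):
    p=P or r.camera_params(n)
    u=cv2.undistortPoints(np.array([[px]],float),p["camera_matrix"],p["dist"])[0,0]
    d=R.from_rotvec(p["orientation"]).apply([u[0],-u[1],-1]); return np.array(p["xyz"]),d
def atz(n,px,z,P=None):
    o,d=ray(n,px,P); return o+d*(z-o[2])/d[2]
def proj(n,X,P=None):
    p=P or r.camera_params(n)
    q=R.from_rotvec(p["orientation"]).inv().apply(np.atleast_2d(X)-p["xyz"])*[1,-1,-1]
    return cv2.projectPoints(q,np.zeros(3),np.zeros(3),p["camera_matrix"],p["dist"])[0][:,0]
def tri(pairs):
    A=0;b=0
    for n,px in pairs:
        o,d=ray(n,px); d=d/np.linalg.norm(d); M=np.eye(3)-np.outer(d,d); A=A+M; b=b+M@o
    return np.linalg.solve(A,b)
def save(n,name,crop=None,k=1):
    im=cv2.cvtColor(r.get_image(n),cv2.COLOR_RGB2BGR)
    cv2.imwrite(f"pics/{name}_full.png",im)
    if crop: x,y,w,h=crop; im=cv2.resize(im[y:y+h,x:x+w],None,fx=k,fy=k,interpolation=cv2.INTER_CUBIC)
    cv2.imwrite(f"pics/{name}.png",im)
E
python3 - <<'E'
import cv2
a=cv2.imread("pics/top0.png")[205:345,310:480]; cv2.imwrite("pics/topc.png",cv2.resize(a,None,fx=4.5,fy=4.2,interpolation=cv2.INTER_CUBIC) if 0 else cv2.resize(a,None,fx=4,fy=4,interpolation=cv2.INTER_CUBIC))
a=cv2.imread("pics/side0.png")[200:400,240:420]; cv2.imwrite("pics/sidec.png",cv2.resize(a,None,fx=3,fy=3,interpolation=cv2.INTER_CUBIC))
E
```

```text
(no output)
```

View pics/topc.png

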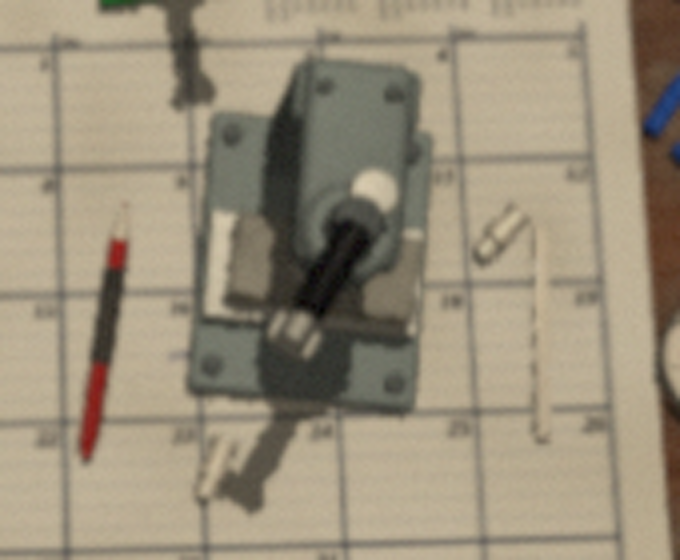

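View pics/sidec.png

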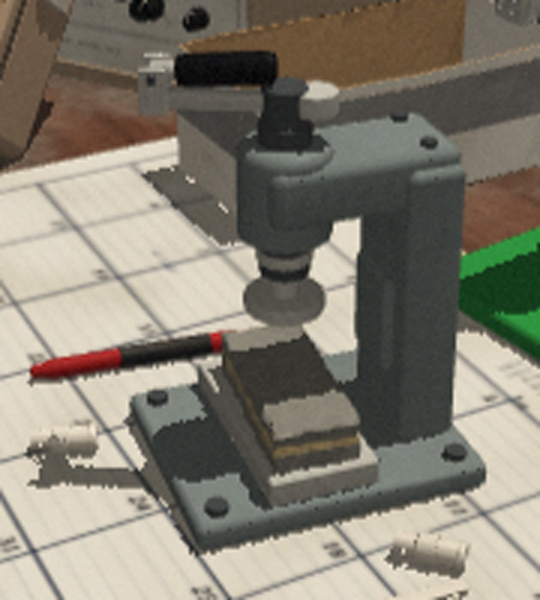

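Run:
```python
from h import *
T=lambda x,y:(310+x/4,205+y/4)
S=lambda x,y:(240+x/3,200+y/3)
print("hinge",atz("top",T(293,333),209),atz("side",S(155,80),209),tri([("top",T(293,333)),("side",S(155,80))]))
print("hub205",atz("top",T(357,222),205),atz("side",S(286,90),205),tri([("top",T(357,222)),("side",S(286,90))]))
c=[atz("top",T(*q),12) for q in [(190,390),(413,412),(430,135),(213,113)]]
print(np.round(c,1)); print([np.linalg.norm(c[i]-c[i-1]) for i in range(4)])
f=(c[0]+c[1])/2; b=(c[2]+c[3])/2; print(np.arctan2(*(b-f)[1::-1]), (f+b)/2)
m=r.camera_params("wrist"); print(m, r.sense()["ee_pos"])
# jaw axis
print(R.from_rotvec(r.sense()["orientation"]).as_matrix())
```

```text
hinge [ 493.27282401 -109.37321372  209.        ] [ 489.16559857 -117.68934889  209.        ] [ 493.41056925 -109.70489441  205.24409544]
hub205 [ 539.70825945 -142.90054107  205.        ] [ 538.88207499 -150.01439427  205.        ] [ 541.24557652 -143.92876524  201.97185887]
[[ 486.8  -75.1   12. ]
 [ 465.5 -190.1   12. ]
 [ 611.4 -216.3   12. ]
 [ 633.1 -101.4   12. ]]
[np.float64(148.63282348718474), np.float64(117.01165155483349), np.float64(148.20001422953803), np.float64(116.9058118240186)]
-0.1778216541130664 [ 549.20396347 -145.7095565    12.        ]
{'camera_matrix': array([[389.13837482,   0.        , 321.33591927],
       [  0.        , 389.13837482, 247.36084906],
       [  0.        ,   0.        ,   1.        ]]), 'dist': array([0.01818418, 0.        , 0.        , 0.        , 0.        ]), 'xyz': array([166.62245719, 631.27859075, 383.61662282]), 'orientation': array([-0.21600081, -0.14750839,  1.19922662])} [231.21223769 607.00026012 235.76739952]
[[-4.18870624e-04 -9.34520247e-01  3.55909725e-01]
 [-1.43641669e-03  3.55909952e-01  9.34519151e-01]
 [-9.99998881e-01 -1.19792049e-04 -1.49144070e-03]]
```

send_rows(
  commands=[
    [[0, 0, 0, -35, 0, 0, 0], [0, 0, 0, -35, 0, 0, 0], [0, 0, 0, -35, 0, 0, 0], [0, 0, 0, -35, 0, 0, 0], [0, 0, 0, 0, -33, -36, 0], [0, 0, 0, 0, -33, -36, 0], [0, 0, 0, 0, -33, -36, 0], [0, 0, 0, 0, -33, -36, 0], [0, 0, 0, 0, -33, -36, 0], [0, 0, 0, 0, -33, -36, 0]],
  ],
)

```text
time: 1.1
ee_pos: [339.8, 333.0, 376.4]
orientation: [-0.937, 1.36, 0.937]
wrist_force: [0.7, 0.7, -0.9]
finger_gap: 1.0
```

send_rows(
  commands=[
    [[0, 0, 0, 0, -33, -36, 0], [0, 0, 0, 0, -33, -36, 0], [0, 0, 0, 0, -33, -36, 0], [0, 0, 0, 0, -33, -36, 0], [0, 0, 0, 0, -33, -36, 0], [0, 0, 0, 0, -33, -36, 0], [0, 0, 0, 0, -33, -36, 0], [0.13, 0, 0, 0, -33, -36, 0], [0.13, 0, 0, 0, 0, 0, 0], [0, 0, 0, 0, 0, 0, 0]],
  ],
)

```text
time: 2.1
ee_pos: [483.6, -29.2, 376.2]
orientation: [-0.736, 1.443, 0.736]
wrist_force: [-0.0, 1.4, -0.1]
finger_gap: 1.0
```

Run:
```python
from h import *
s=r.sense(); print(s["time"],s["ee_pos"],s["joints"],s["wrist_force"]); print(R.from_rotvec(s["orientation"]).as_matrix().round(3))
p=r.camera_params("wrist"); print(p["xyz"],p["orientation"])
save("wrist","w1")
```

```text
2.1 [483.60388807 -29.17080315 376.23204242] [-0.54807847  0.04147976  0.56620016  1.84144415 -0.02312659  1.26596252
  0.96829396] [-0.00952778  1.35609907 -0.0773875 ]
[[-0.001 -0.81   0.587]
 [-0.     0.587  0.81 ]
 [-1.     0.001 -0.001]]
[427.62109021  10.70592548 524.13876566] [-0.2268322  -0.11540324  0.93732855]
```

View pics/w1.png

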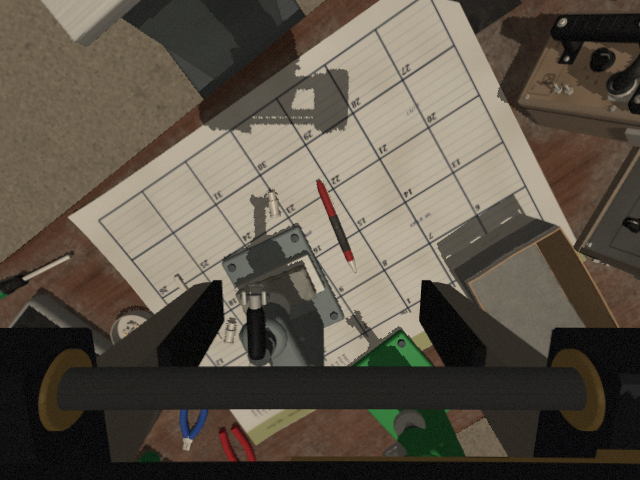

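Run:
```python
import cv2
a=cv2.imread("pics/w1.png")[270:390,210:350]; cv2.imwrite("pics/w1c.png",cv2.resize(a,None,fx=5,fy=5,interpolation=cv2.INTER_CUBIC))
```

```text
(no output)
```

View pics/w1c.png

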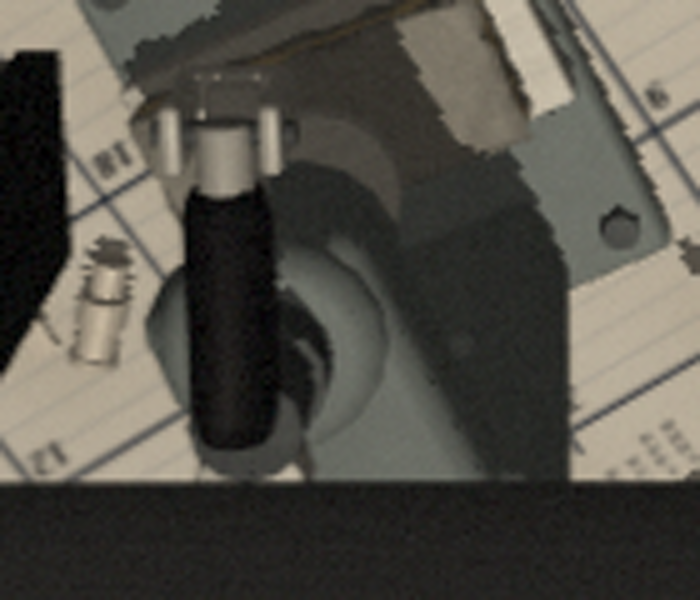

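Run:
```python
from h import *
W=lambda x,y:(210+x/5,270+y/5)
a=atz("wrist",W(222,142),211);b=atz("wrist",W(234,445),211);c=atz("wrist",W(225,192),211)
print(a,b,c,np.linalg.norm(b-a),np.linalg.norm(c-a),(b-a)/np.linalg.norm(b-a))
h=atz("wrist",W(268,343),176);print("head circ",h)
T=lambda x,y:(310+x/4,205+y/4)
S=lambda x,y:(240+x/3,200+y/3)
wr=W(222,142)
print(tri([("wrist",wr),("top",T(293,333)),("side",S(155,82))]),tri([("wrist",wr),("top",T(293,333))]),tri([("wrist",wr),("side",S(155,82))]))
for ax in ([540.8,-143.5],[543,-144]):
  print(ax, [proj(n,np.array([[*ax,205],[*ax,176]])) for n in ("top","side","wrist")])
```

```text
[ 493.99983101 -106.86462064  211.        ] [ 540.61151078 -140.57729251  211.        ] [ 501.54248448 -112.10755229  211.        ] 57.52558505060502 9.185856173592589 [ 0.81027737 -0.58604657  0.        ]
head circ [ 539.72301253 -138.6208329   176.        ]
[ 494.16400325 -109.4827171   204.24276103] [ 494.45822346 -109.46930715  205.03483469] [ 494.49844382 -109.04652403  204.1222056 ]
[540.8, -143.5] [array([[399.52025202, 259.85804258],
       [397.37702525, 262.37941045]]), array([[334.03268077, 228.10482017],
       [333.93901911, 247.33465103]]), array([[255.45041189, 357.40220925],
       [260.32760888, 342.07832753]])]
[543, -144] [array([[399.66409094, 258.59912101],
       [397.51771779, 261.15694837]]), array([[335.59770746, 227.90395202],
       [335.47831984, 247.12178896]]), array([[256.50679159, 359.46828942],
       [261.29996039, 344.01068067]])]
```

send_rows(
  commands=[
    [[0, 0, 0, 0, -22, -14.5, 0], [0, 0, 0, 0, -22, -14.5, 0], [0, 0, 0, 0, -22, -14.5, 0], [0, 0, 0, 0, -21.6, -14.2, 0], [0, 0, 0, 22, 0, 0, 0], [0, 0, 0, 22, 0, 0, 0], [0, 0, 0, 22, 0, 0, 0], [0, 0, 0, 20, 0, 0, 0], [0, 0, 0, 0, 0, 0, 0], [0, 0, 0, 0, 0, 0, 0]],
  ],
)

```text
time: 3.15
ee_pos: [521.3, -124.9, 290.9]
orientation: [-0.741, 1.441, 0.742]
wrist_force: [-0.0, 0.3, 0.0]
finger_gap: 0.998
```

Run:
```python
from h import *
s=r.sense(); print(s["time"],s["ee_pos"],s["joints"],s["wrist_force"]); 
save("wrist","w2",(200,180,240,180),3.3)
save("side","s2",(220,120,240,180),3.3)
for n in("wrist","side"): print(proj(n,np.array([[494,-108,209],[520.7,-127.3,209],[542.6,-143.2,209]])))
```

```text
3.15 [ 521.27301335 -124.94056655  290.85292007] [-0.37771899  0.23825265  0.65434016  1.85527354 -0.1619691   1.10165353
  1.28692479] [-0.02324984  0.28851726  0.03650469]
[[318.93271775 211.6607568 ]
 [318.87299646 264.56292259]
 [318.73674628 305.45501233]]
[[291.57185424 223.62447885]
 [315.35229979 224.40475418]
 [335.0573529  225.06698027]]
```

View pics/w2.png

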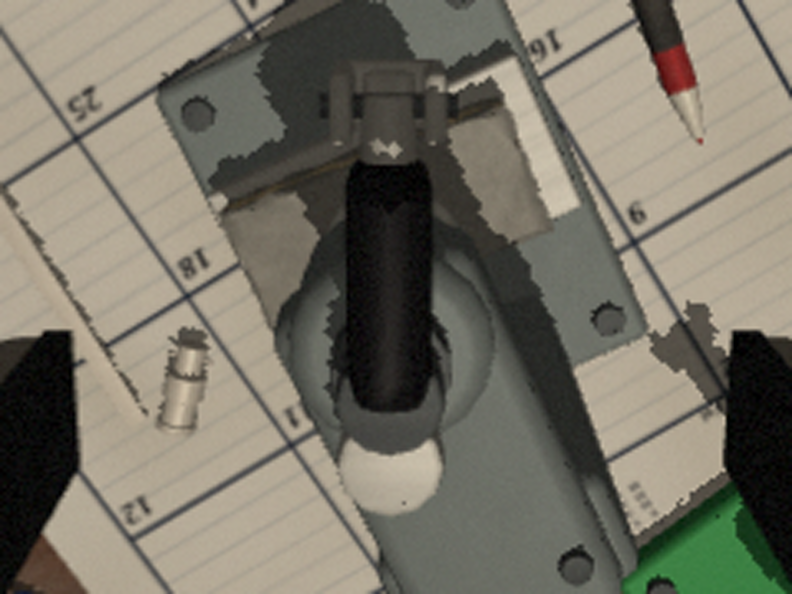

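View pics/s2.png

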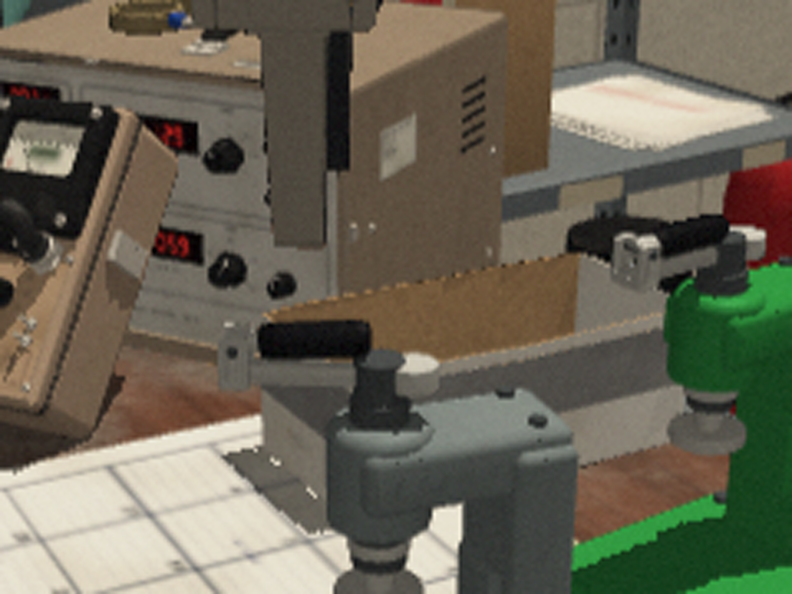

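send_rows(
  commands=[
    [[0, 0, 0, 20, -0.9, -2.3, 0.2], [0, 0, 0, 20, 0, 0, 0.4], [0, 0, 0, 20, 0, 0, 0.4], [0, 0, 0, 19, 0, 0, 0.4], [0, 0, 0, 0, 0, 0, 0.4], [0, 0, 0, 0, 0, 0, 1], [0, 0, 0, 0, 0, 0, 1], [0, 0, 0, 0, 0, 0, 1], [0, 0, 0, 0, 0, 0, 1], [0, 0, 0, 0, 0, 0, 1]],
  ],
)

```text
time: 4.25
ee_pos: [520.7, -128.4, 212.0]
orientation: [-0.739, 1.441, 0.738]
wrist_force: [0.6, 0.8, 0.1]
finger_gap: 0.184
```

Run:
```python
from h import *
s=r.sense(); print(s["time"],s["ee_pos"],s["joints"],s["wrist_force"]); 
save("side","s3",(220,120,240,180),3.3)
```

```text
4.25 [ 520.7261235  -128.36002006  212.04811928] [-0.33277543  0.33638706  0.62752715  1.93902498 -0.24276409  0.94010999
  1.35953372] [0.59257984 0.84323616 0.14601522]
```

View pics/s3.png

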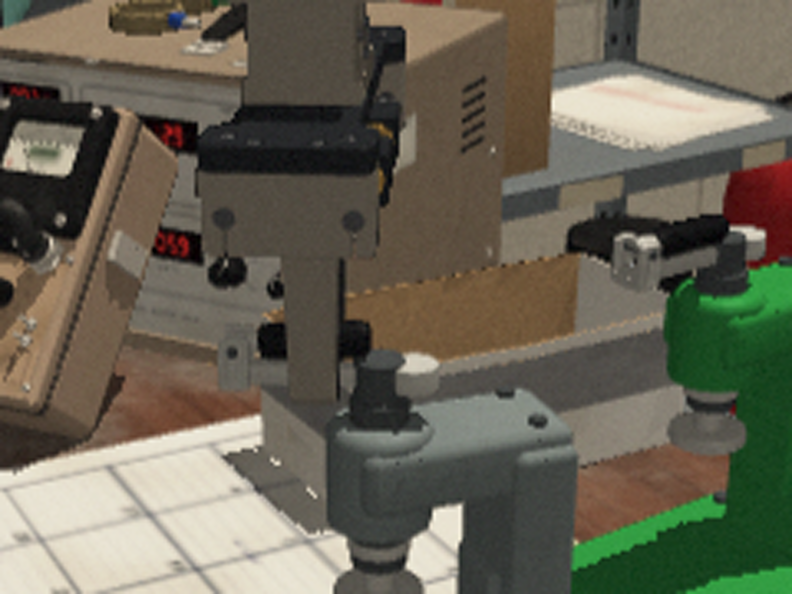

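send_rows(
  commands=[
    [[0, 0, -0.14, -4.6, 0.74, 0, 1], [0, 0, -0.14, -4.6, 0.74, 0, 1], [0, 0, -0.14, -4.6, 0.74, 0, 1], [0, 0, -0.14, -4.6, 0.74, 0, 1], [0, 0, 0, 0, 0, 0, 1], [0, 0, 0, 0, 0, 0, 1], [0, 0, 0, 0, 0, 0, 1], [0, 0, 0, 0, 0, 0, 1], [0, 0, 0, 0, 0, 0, 1], [0, 0, 0, 0, 0, 0, 1]],
  ],
)

```text
time: 5.3
ee_pos: [516.6, -126.2, 227.1]
orientation: [-1.042, 1.206, 0.359]
wrist_force: [0.4, 11.4, 0.3]
finger_gap: 0.158
```

Run:
```python
from h import *
s=r.sense(); print(s["time"],s["ee_pos"],s["joints"],s["wrist_force"]); M=R.from_rotvec(s["orientation"]).as_matrix();print(M.round(3))
h=np.array([494,-108,209]); v=M.T@(h-s["ee_pos"]); print(v)
save("side","s4",(220,120,240,180),3.3)
```

```text
5.3 [ 516.56924376 -126.19582382  227.08736372] [-0.76099282  0.11587291  0.84535132  2.25257924  0.41996827  0.43710691
  0.66017178] [ 0.3849719  11.36415766  0.27890907]
[[ 0.37  -0.72   0.588]
 [-0.281  0.516  0.809]
 [-0.886 -0.464 -0.011]]
[ 2.55592517 34.03395706  1.66388336]
```

View pics/s4.png

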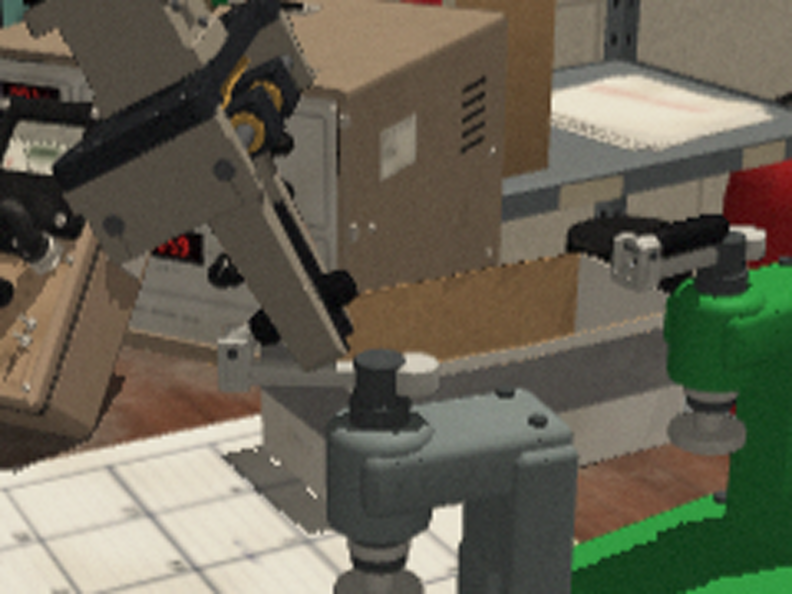

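send_rows(
  commands=[
    [[0, 0, 0, 0, 0, 0, 0.6], [0, 0, 0, 0, -4, 0, 0.6], [0, 0, 0.13, 0, -0.4, 0, 0.6], [0, 0, 0.13, 0, -0.4, 0, 0.6], [0, 0, 0.13, 0, -0.4, 0, 0.6], [0, 0, 0.13, 0, -0.4, 0, 0.6], [0, 0, 0.13, 0, -0.4, 0, 0.6], [0, 0, 0, 0, 0, 0, 0.6], [0, 0, 0, 0, 0, 0, 0.6], [0, 0, 0, 0, 0, 0, 0.6]],
  ],
)

```text
time: 6.35
ee_pos: [517.7, -135.2, 229.0]
orientation: [-0.642, 1.526, 0.823]
wrist_force: [-0.7, -0.0, -1.1]
finger_gap: 0.401
```

```bash
cat > st.py <<'E'
from h import *
import sys
s=r.sense(); print(s["time"],s["ee_pos"].round(1),s["joints"].round(2),s["wrist_force"].round(1),s["finger_gap"].round(3)); M=R.from_rotvec(s["orientation"]).as_matrix();print(M.round(3).tolist())
h=np.array([494,-108,209]); v=M.T@(h-s["ee_pos"]); print("hinge in tool",v.round(1), "tilt",np.arctan2(-M[2,1],-M[2,0]).round(3))
if len(sys.argv)>1: save("side",sys.argv[1],(220,120,240,180),3.3)
E
python3 st.py s5
```

```text
Traceback (most recent call last):
  File "st.py", line 3, in <module>
    s=r.sense(); print(s["time"],s["ee_pos"].round(1),s["joints"].round(2),s["wrist_force"].round(1),s["finger_gap"].round(3)); M=R.from_rotvec(s["orientation"]).as_matrix();print(M.round(3).tolist())
                                                                                                     ^^^^^^^^^^^^^^^^^^^^^
AttributeError: 'float' object has no attribute 'round'
```

```bash
sed -i 's/,s\["finger_gap"\].round(3)/,s["finger_gap"]/' st.py; python3 st.py s5
```

```text
6.35 [ 517.7 -135.2  229. ] [-0.3   0.4   0.66  1.83 -0.28  1.14  1.4 ] [-0.7 -0.  -1.1] 0.4010520132154624
[[-0.121, -0.794, 0.596], [0.063, 0.593, 0.802], [-0.991, 0.134, -0.022]]
hinge in tool [24.3 32.3  8.1] tilt -0.135
```

View pics/s5.png

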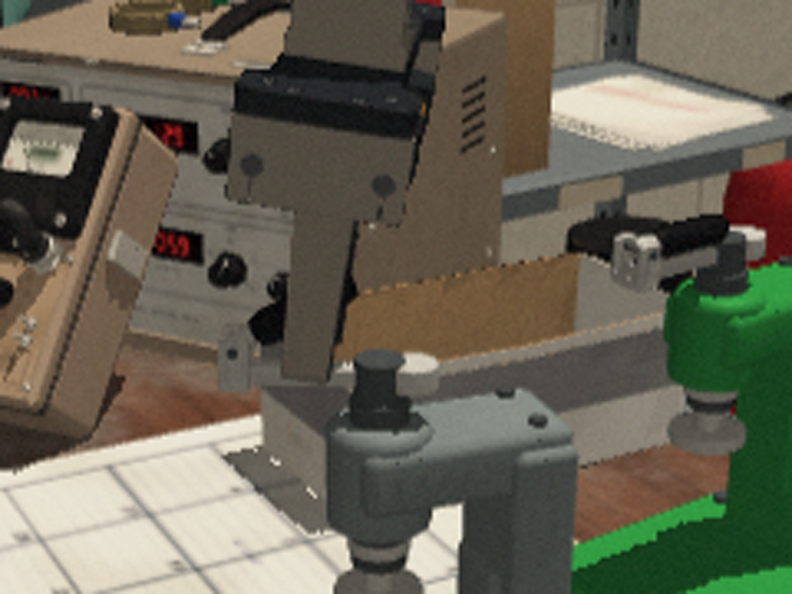

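send_rows(
  commands=[
    [[0, 0, 0, 0, 0, 3.5, 0.6], [0, 0, 0, 0, 0, 3.5, 0.7], [0, 0, 0, 0, 0, 0, 1], [0, 0, 0, 0, 0, 0, 1], [0, 0, 0, 0, 0, 0, 1], [0, 0, -0.09, -2.8, 2.3, 0, 1], [0, 0, -0.09, -2.8, 2.3, 0, 1], [0, 0, -0.09, -2.8, 2.3, 0, 1], [0, 0, -0.09, -2.8, 2.3, 0, 1], [0, 0, 0, 0, 0, 0, 1]],
  ],
)

```text
time: 7.4
ee_pos: [514.8, -123.9, 240.7]
orientation: [-0.887, 1.353, 0.548]
wrist_force: [1.1, -2.8, -0.2]
finger_gap: 0.163
```

```bash
python3 st.py s6
```

```text
7.4 [ 514.8 -123.9  240.7] [-0.56  0.18  0.74  2.07  0.    0.74  1.1 ] [ 1.1 -2.8 -0.2] 0.16286308121203855
[[0.169, -0.786, 0.595], [-0.15, 0.576, 0.804], [-0.974, -0.225, -0.02]]
hinge in tool [24.9 32.7  1. ] tilt 0.227
```

View pics/s6.png

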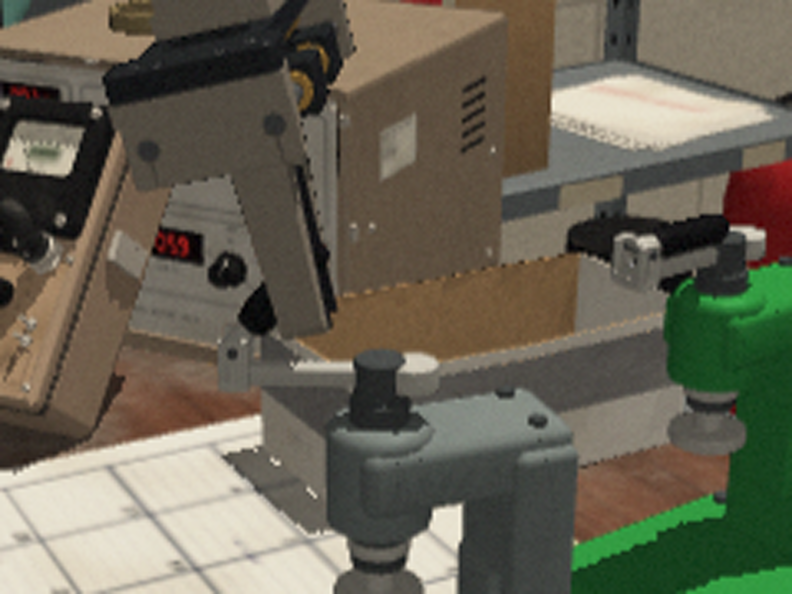

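send_rows(
  commands=[
    [[0, 0, -0.07, -2.2, 1.8, 0, 1], [0, 0, -0.07, -2.2, 1.8, 0, 1], [0, 0, -0.07, -2.2, 1.8, 0, 1], [0, 0, -0.07, -2.2, 1.8, 0, 1], [0, 0, -0.07, -2.2, 1.8, 0, 1], [0, 0, -0.07, -2.2, 1.8, 0, 1], [0, 0, 0, 0, 0, 0, 1], [0, 0, 0, 0, 0, 0, 1], [0, 0, 0, 0, 0, 0, 0.5], [0, 0, 0, 0, 0, 0, 0.5]],
  ],
)

```text
time: 8.45
ee_pos: [503.7, -116.0, 247.9]
orientation: [-1.129, 1.132, 0.226]
wrist_force: [-0.2, 0.0, -0.1]
finger_gap: 0.315
```

```bash
python3 st.py s7
```

```text
8.45 [ 503.7 -116.   247.9] [-0.86  0.01  0.8   2.35  0.99  0.49  0.05] [-0.2  0.  -0.1] 0.3154653032759756
[[0.467, -0.652, 0.598], [-0.372, 0.469, 0.801], [-0.802, -0.596, -0.023]]
hinge in tool [23.7 33.3  1.5] tilt 0.639
```

View pics/s7.png

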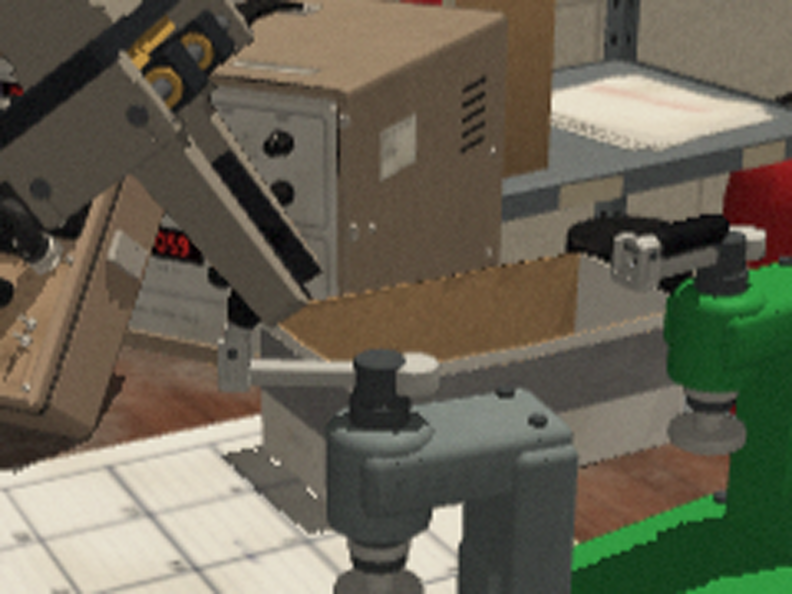

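send_rows(
  commands=[
    [[0, 0, 0.098, 0, -0.3, 0, 0.4], [0, 0, 0.098, 0, -0.3, 0, 0.4], [0, 0, 0.098, 0, -0.3, 0, 0.4], [0, 0, 0.098, 0, -0.3, 0, 0.4], [0, 0, 0.098, 0, -0.3, 0, 0.4], [0, 0, 0.098, 0, -0.3, 0, 0.4], [0, 0, 0.098, 0, -0.3, 0, 0.4], [0, 0, 0.098, 0, -0.3, 0, 0.4], [0, 0, 0.098, 0, -0.3, 0, 0.4], [0, 0, 0.098, 0, -0.3, 0, 0.4]],
  ],
)

```text
time: 9.5
ee_pos: [504.7, -119.9, 247.6]
orientation: [-0.532, 1.597, 0.925]
wrist_force: [-0.2, 0.1, 0.1]
finger_gap: 0.597
```

```bash
python3 st.py s8
```

```text
9.5 [ 504.7 -119.9  247.6] [-0.34  0.46  0.75  1.77 -0.35  1.34  1.45] [-0.2  0.1  0.1] 0.596652680288744
[[-0.24, -0.762, 0.602], [0.143, 0.586, 0.798], [-0.96, 0.277, -0.031]]
hinge in tool [41.3  4.4  4.3] tilt -0.281
```

View pics/s8.png

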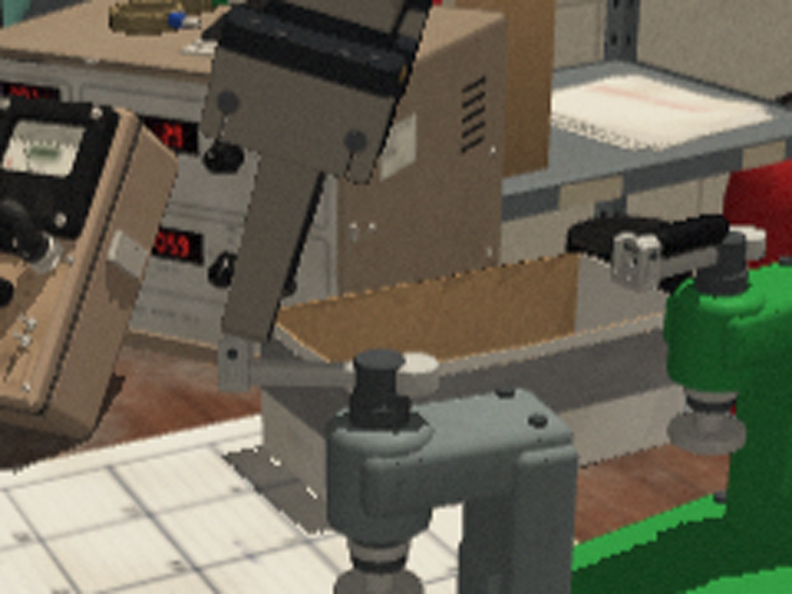

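send_rows(
  commands=[
    [[0, 0, 0, 0, 0, 3, 0.6], [0, 0, 0, 0, 0, 0, 1], [0, 0, 0, 0, 0, 0, 1], [0, 0, 0, 0, 0, 0, 1], [0, 0, 0, 0, 0, 0, 1], [0, 0, -0.085, -0.2, 3.5, 0, 1], [0, 0, -0.085, -0.2, 3.5, 0, 1], [0, 0, -0.085, -0.2, 3.5, 0, 1], [0, 0, -0.085, -0.2, 3.5, 0, 1], [0, 0, 0, 0, 0, 0, 1]],
  ],
)

```text
time: 10.55
ee_pos: [495.6, -110.0, 251.1]
orientation: [-0.784, 1.441, 0.66]
wrist_force: [7.3, -7.5, -12.0]
finger_gap: 0.169
```

```bash
python3 st.py s9
```

```text
10.55 [ 495.6 -110.   251.1] [-0.61  0.22  0.83  2.01 -0.13  0.94  1.21] [  7.3  -7.5 -12. ] 0.16896418015537734
[[0.039, -0.798, 0.602], [-0.066, 0.599, 0.798], [-0.997, -0.071, -0.03]]
hinge in tool [41.8  5.4  1.9] tilt 0.071
```

View pics/s9.png

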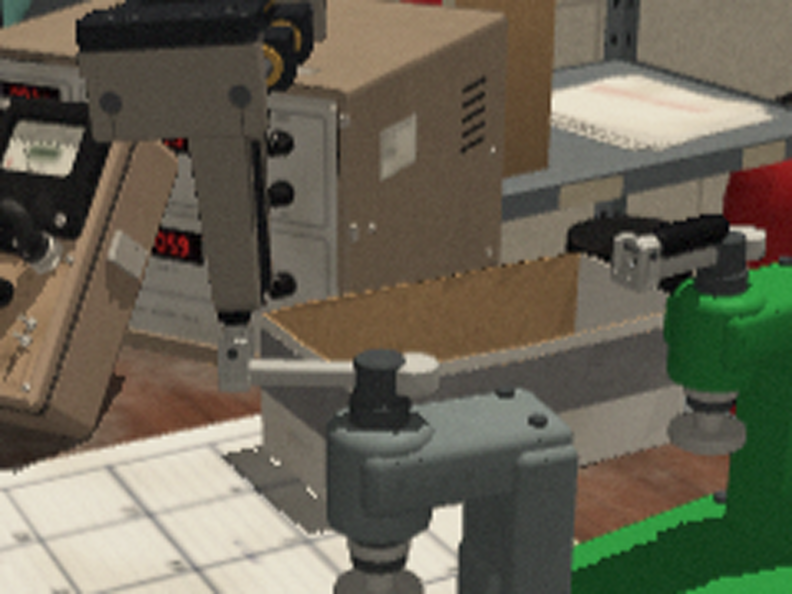

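Run:
```python
from h import *
a=cv2.imread("pics/s9_full.png")[250:390,270:420]; cv2.imwrite("pics/s9c.png",cv2.resize(a,None,fx=5,fy=4.2 if 0 else 5,interpolation=cv2.INTER_CUBIC)[:600+100])
p=r.camera_params("side")
ax=np.array([542.6,-143.2]); d=p["xyz"][:2]-ax; d/=np.linalg.norm(d)
for z in range(50,110,5):
    print(z, proj("side",np.array([[*(ax+20*d),z],[*ax,z]]),p).round(1).tolist())
```

```text
50 [[334.5, 331.2], [334.5, 323.6]]
55 [[334.5, 328.3], [334.5, 320.7]]
60 [[334.5, 325.4], [334.5, 317.9]]
65 [[334.5, 322.5], [334.5, 315.0]]
70 [[334.5, 319.6], [334.6, 312.1]]
75 [[334.5, 316.6], [334.6, 309.2]]
80 [[334.6, 313.6], [334.6, 306.3]]
85 [[334.6, 310.7], [334.6, 303.3]]
90 [[334.6, 307.6], [334.6, 300.4]]
95 [[334.6, 304.6], [334.6, 297.4]]
100 [[334.6, 301.6], [334.7, 294.4]]
105 [[334.6, 298.5], [334.7, 291.4]]
```

View pics/s9c.png

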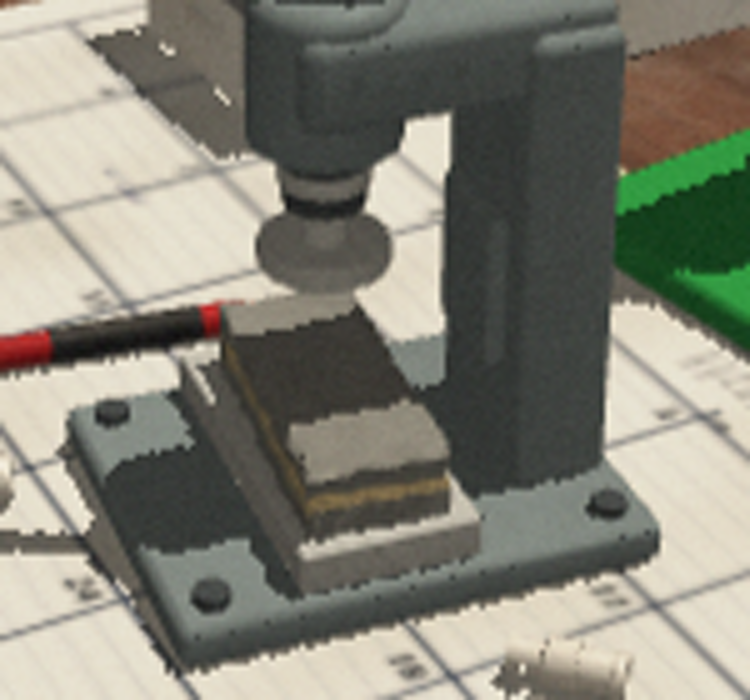

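send_rows(
  commands=[
    [[0, 0, 0, 0, 0, 0, 0.5], [0, 0, 0, 0, 0, 0, 0.5], [0, 0, 0, 0, 0, 0, 0.5], [0, -0.03, 0.071, 0, 1.5, 0, 0.5], [0, 0, 0, 0, 0, 0, 0.5], [0, 0, 0, 0, 0, 0, 0.5], [0, 0, 0, 0, 0, 0, 0.5], [0, 0, 0, 0, 0, 0, 0.5], [0, 0, 0, 0, 0, 0, 0.5], [0, 0, 0, 0, 0, 0, 0.5]],
  ],
)

```text
time: 11.6
ee_pos: [493.9, -108.0, 250.4]
orientation: [-0.718, 1.453, 0.727]
wrist_force: [-0.3, -0.0, -0.3]
finger_gap: 0.498
```

```bash
python3 st.py s10; python3 -c "
from h import *
save('wrist','w10',(200,150,240,180),3.3)
print(proj('wrist',np.array([[494,-108,209],[494,-108,247],[494,-108,267],[542.6,-143.2,205]])))"
```

```text
11.6 [ 493.9 -108.   250.4] [-0.54  0.25  0.82  1.97 -0.22  1.01  1.3 ] [-0.3 -0.  -0.3] 0.4977176597089515
[[-0.008, -0.799, 0.602], [0.003, 0.602, 0.799], [-1.0, 0.008, -0.002]]
hinge in tool [41.4 -0.4  0.2] tilt -0.008
[[323.16981795 288.07008624]
 [323.41932874 318.62822425]
 [323.60249058 341.03442294]
 [325.22400222 387.21975753]]
```

View pics/s10.png

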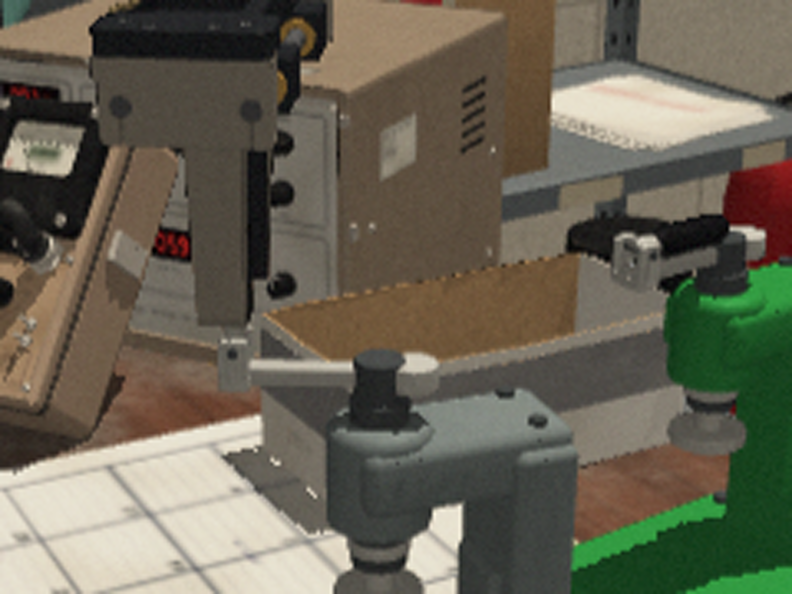

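View pics/w10.png

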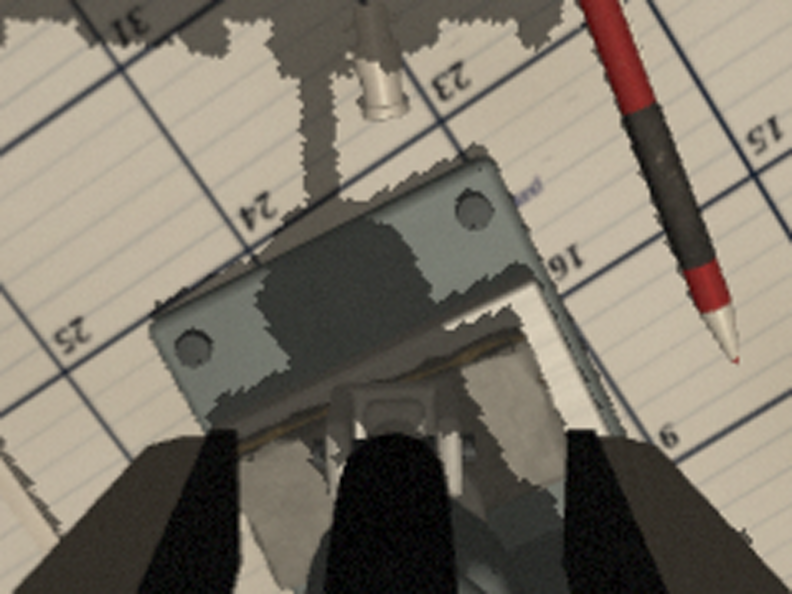

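```bash
cat > arc.py <<'E'
import numpy as np
a=np.arange(0,80)*0.1
P=60*np.c_[np.cos(a),np.sin(a)]
Q=P.round(1); D=np.diff(Q,axis=0).round(1)
for i in range(0,79,10):
    print(i, "["+", ".join(f"[0,0,0,0,{y:g},{z:g},1]" for y,z in D[i:i+10])+"]")
E
python3 arc.py
```

```text
0 [[0,0,0,0,-0.3,6,1], [0,0,0,0,-0.9,5.9,1], [0,0,0,0,-1.5,5.8,1], [0,0,0,0,-2,5.7,1], [0,0,0,0,-2.6,5.4,1], [0,0,0,0,-3.2,5.1,1], [0,0,0,0,-3.6,4.8,1], [0,0,0,0,-4.1,4.3,1], [0,0,0,0,-4.5,4,1], [0,0,0,0,-4.9,3.5,1]]
10 [[0,0,0,0,-5.2,3,1], [0,0,0,0,-5.5,2.4,1], [0,0,0,0,-5.7,1.9,1], [0,0,0,0,-5.8,1.3,1], [0,0,0,0,-6,0.7,1], [0,0,0,0,-6,0.2,1], [0,0,0,0,-5.9,-0.5,1], [0,0,0,0,-5.9,-1.1,1], [0,0,0,0,-5.8,-1.6,1], [0,0,0,0,-5.6,-2.2,1]]
20 [[0,0,0,0,-5.3,-2.8,1], [0,0,0,0,-5,-3.3,1], [0,0,0,0,-4.7,-3.8,1], [0,0,0,0,-4.2,-4.2,1], [0,0,0,0,-3.9,-4.6,1], [0,0,0,0,-3.3,-5,1], [0,0,0,0,-2.8,-5.3,1], [0,0,0,0,-2.3,-5.5,1], [0,0,0,0,-1.8,-5.7,1], [0,0,0,0,-1.1,-5.9,1]]
30 [[0,0,0,0,-0.5,-6,1], [0,0,0,0,0,-6,1], [0,0,0,0,0.7,-6,1], [0,0,0,0,1.2,-5.8,1], [0,0,0,0,1.8,-5.7,1], [0,0,0,0,2.4,-5.6,1], [0,0,0,0,2.9,-5.2,1], [0,0,0,0,3.4,-4.9,1], [0,0,0,0,3.9,-4.6,1], [0,0,0,0,4.4,-4.1,1]]
40 [[0,0,0,0,4.7,-3.7,1], [0,0,0,0,5.1,-3.2,1], [0,0,0,0,5.4,-2.7,1], [0,0,0,0,5.6,-2.1,1], [0,0,0,0,5.8,-1.6,1], [0,0,0,0,5.9,-0.9,1], [0,0,0,0,6,-0.4,1], [0,0,0,0,5.9,0.2,1], [0,0,0,0,6,0.9,1], [0,0,0,0,5.8,1.4,1]]
50 [[0,0,0,0,5.7,2,1], [0,0,0,0,5.4,2.5,1], [0,0,0,0,5.2,3.1,1], [0,0,0,0,4.8,3.5,1], [0,0,0,0,4.4,4.1,1], [0,0,0,0,4,4.4,1], [0,0,0,0,3.6,4.9,1], [0,0,0,0,3,5.1,1], [0,0,0,0,2.5,5.5,1], [0,0,0,0,2,5.6,1]]
60 [[0,0,0,0,1.4,5.9,1], [0,0,0,0,0.8,5.9,1], [0,0,0,0,0.2,6,1], [0,0,0,0,-0.4,6,1], [0,0,0,0,-1,5.9,1], [0,0,0,0,-1.6,5.8,1], [0,0,0,0,-2.1,5.6,1], [0,0,0,0,-2.7,5.3,1], [0,0,0,0,-3.3,5.1,1], [0,0,0,0,-3.7,4.7,1]]
70 [[0,0,0,0,-4.1,4.3,1], [0,0,0,0,-4.6,3.9,1], [0,0,0,0,-4.9,3.4,1], [0,0,0,0,-5.3,2.9,1], [0,0,0,0,-5.5,2.4,1], [0,0,0,0,-5.7,1.8,1], [0,0,0,0,-5.9,1.2,1], [0,0,0,0,-6,0.6,1], [0,0,0,0,-6,0,1]]
```

send_rows(
  commands=[
    [[0, 0, 0, 0, 0, 0, 1], [0, 0, 0, 0, 0, 0, 1], [0, 0, 0, 0, 0, 0, 1], [0, 0, 0, 0, 0, 0, 1], [0, 0, 0, 0, 0, 0, 1], [0, 0, 0, 0, -1, 0, 1], [0, 0, 0, 0, 0, 0, 1], [0, 0, 0, 0, 0, 0, 1], [0, 0, 0, 0, 0, 0, 1], [0, 0, 0, 0, 0, 0, 1]],
  ],
)

```text
time: 12.7
ee_pos: [493.8, -109.0, 250.3]
orientation: [-0.716, 1.455, 0.728]
wrist_force: [-4.9, -0.2, 4.9]
finger_gap: 0.168
```

```bash
python3 st.py
```

```text
12.7 [ 493.8 -109.   250.3] [-0.54  0.25  0.82  1.97 -0.22  1.02  1.3 ] [-4.9 -0.2  4.9] 0.16828609789246393
[[-0.01, -0.798, 0.602], [0.003, 0.602, 0.798], [-1.0, 0.01, -0.003]]
hinge in tool [41.3  0.   1. ] tilt -0.01
```

send_rows(
  commands=[
    [[0, 0, 0, 0, -0.3, 6, 1], [0, 0, 0, 0, -0.9, 5.9, 1], [0, 0, 0, 0, -1.5, 5.8, 1], [0, 0, 0, 0, -2, 5.7, 1], [0, 0, 0, 0, -2.6, 5.4, 1], [0, 0, 0, 0, -3.2, 5.1, 1], [0, 0, 0, 0, -3.6, 4.8, 1], [0, 0, 0, 0, -4.1, 4.3, 1], [0, 0, 0, 0, -4.5, 4, 1], [0, 0, 0, 0, -4.9, 3.5, 1]],
  ],
)

```text
time: 13.7
ee_pos: [546.5, -83.5, 250.3]
orientation: [-0.715, 1.454, 0.731]
wrist_force: [-6.3, 3.5, 8.4]
finger_gap: 0.164
```

```bash
cat > cr.py <<'E'
from h import *
import sys
A=np.array([542.6,-143.2])
s=r.sense(); p=s["ee_pos"]; F=s["wrist_force"]
e=p[:2]-A; rho=np.linalg.norm(e); e/=rho; t=np.array([e[1],-e[0]]) # clockwise tangent
psi=np.degrees(np.arctan2(e[1],e[0]))
M=R.from_rotvec(s["orientation"]).as_matrix()
print("t %.2f pos"%s["time"],p.round(1),"rho %.1f psi %.1f turned %.3f"%(rho,psi,np.radians(144.1-psi)),"Fr %.1f Ft %.1f Fz %.1f"%(F[:2]@e,F[:2]@t,F[2]),"joints",s["joints"].round(2),"x",M[:,0].round(3),"z",M[:,2].round(3),"gap %.3f"%s["finger_gap"])
if len(sys.argv)>1: save("side",sys.argv[1],(250,120,180,180),3.3)
E
python3 cr.py s11
```

```text
t 13.70 pos [546.5 -83.5 250.3] rho 59.8 psi 86.2 turned 1.010 Fr 3.1 Ft -6.5 Fz 8.4 joints [-0.53  0.35  0.78  1.86 -0.29  1.06  1.29] x [-0.01   0.006 -1.   ] z [ 0.601  0.799 -0.001] gap 0.164
```

View pics/s11.png

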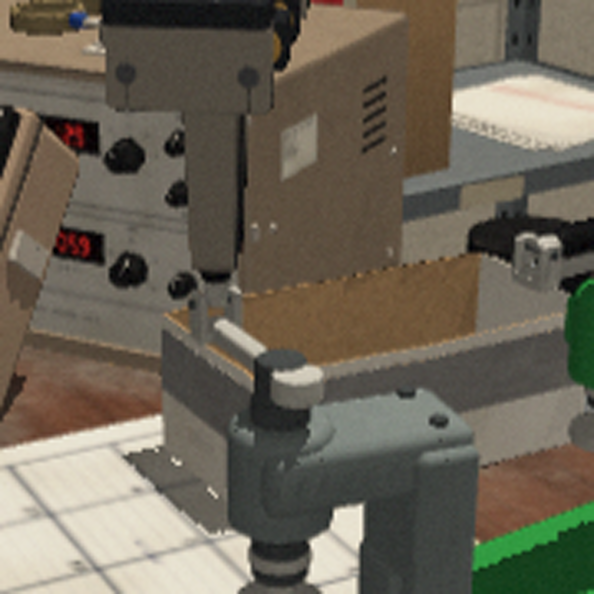

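send_rows(
  commands=[
    [[0, 0, 0, 0, -5.2, 3, 1], [0, 0, 0, 0, -5.5, 2.4, 1], [0, 0, 0, 0, -5.7, 1.9, 1], [0, 0, 0, 0, -5.8, 1.3, 1], [0, 0, 0, 0, -6, 0.7, 1], [0, 0, 0, 0, -6, 0.2, 1], [0, 0, 0, 0, -5.9, -0.5, 1], [0, 0, 0, 0, -5.9, -1.1, 1], [0, 0, 0, 0, -5.8, -1.6, 1], [0, 0, 0, 0, -5.6, -2.2, 1]],
  ],
)

```text
time: 14.75
ee_pos: [595.6, -114.4, 250.3]
orientation: [-0.715, 1.452, 0.731]
wrist_force: [-6.1, 3.7, 10.8]
finger_gap: 0.169
```

```bash
python3 cr.py
```

```text
t 14.75 pos [ 595.6 -114.4  250.3] rho 60.3 psi 28.5 turned 2.018 Fr -3.6 Ft -6.2 Fz 10.8 joints [-0.43  0.46  0.76  1.73 -0.35  1.1   1.37] x [-0.008  0.007 -1.   ] z [0.601 0.799 0.   ] gap 0.169
```

send_rows(
  commands=[
    [[0, 0, 0, 0, -5.3, -2.8, 1], [0, 0, 0, 0, -5, -3.3, 1], [0, 0, 0, 0, -4.7, -3.8, 1], [0, 0, 0, 0, -4.2, -4.2, 1], [0, 0, 0, 0, -3.9, -4.6, 1], [0, 0, 0, 0, -3.3, -5, 1], [0, 0, 0, 0, -2.8, -5.3, 1], [0, 0, 0, 0, -2.3, -5.5, 1], [0, 0, 0, 0, -1.8, -5.7, 1], [0, 0, 0, 0, -1.1, -5.9, 1]],
  ],
)

```text
time: 15.75
ee_pos: [596.7, -170.1, 250.3]
orientation: [-0.716, 1.448, 0.732]
wrist_force: [-1.8, 8.6, 8.2]
finger_gap: 0.166
```

```bash
python3 cr.py s12
```

```text
t 15.75 pos [ 596.7 -170.1  250.3] rho 60.4 psi -26.4 turned 2.976 Fr -5.4 Ft -6.9 Fz 8.2 joints [-0.32  0.48  0.76  1.7  -0.37  1.12  1.47] x [-0.006  0.009 -1.   ] z [0.6   0.8   0.004] gap 0.166
```

View pics/s12.png

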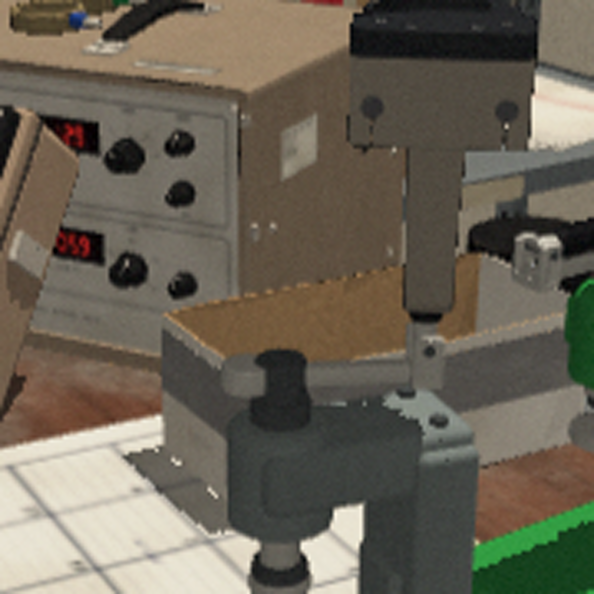

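send_rows(
  commands=[
    [[0, 0, 0, 0, -0.5, -6, 1], [0, 0, 0, 0, 0, -6, 1], [0, 0, 0, 0, 0.7, -6, 1], [0, 0, 0, 0, 1.2, -5.8, 1], [0, 0, 0, 0, 1.8, -5.7, 1], [0, 0, 0, 0, 2.4, -5.6, 1], [0, 0, 0, 0, 2.9, -5.2, 1], [0, 0, 0, 0, 3.4, -4.9, 1], [0, 0, 0, 0, 3.9, -4.6, 1], [0, 0, 0, 0, 4.4, -4.1, 1]],
  ],
)

```text
time: 16.8
ee_pos: [550.2, -202.8, 250.4]
orientation: [-0.72, 1.446, 0.726]
wrist_force: [6.6, 2.4, 0.8]
finger_gap: 0.165
```

```bash
python3 cr.py s13
python3 - <<'E'
from h import *
a=cv2.imread("pics/s13_full.png")[250:370,270:420]; cv2.imwrite("pics/s13c.png",cv2.resize(a,None,fx=5,fy=5,interpolation=cv2.INTER_CUBIC))
E
```

```text
t 16.80 pos [ 550.2 -202.8  250.4] rho 60.0 psi -82.7 turned 3.959 Fr -1.5 Ft -6.9 Fz 0.8 joints [-0.3   0.42  0.78  1.79 -0.33  1.08  1.53] x [-0.     0.004 -1.   ] z [0.6   0.8   0.003] gap 0.165
```

View pics/s13c.png

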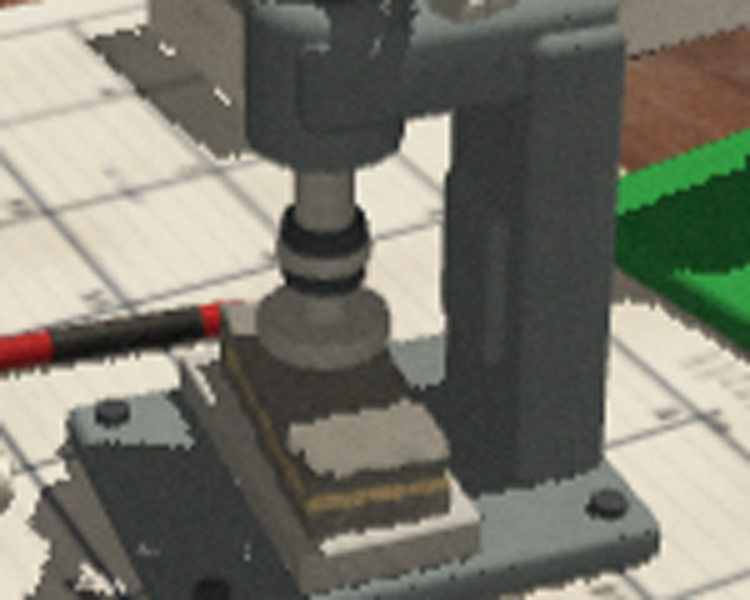

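send_rows(
  commands=[
    [[0, 0, 0, 0, 4.7, -3.7, 1], [0, 0, 0, 0, 5.1, -3.2, 1], [0, 0, 0, 0, 5.4, -2.7, 1], [0, 0, 0, 0, 5.6, -2.1, 1], [0, 0, 0, 0, 5.8, -1.6, 1], [0, 0, 0, 0, 5.9, -0.9, 1], [0, 0, 0, 0, 6, -0.4, 1], [0, 0, 0, 0, 5.9, 0.2, 1], [0, 0, 0, 0, 6, 0.9, 1], [0, 0, 0, 0, 5.8, 1.4, 1]],
  ],
)

```text
time: 17.85
ee_pos: [496.8, -181.8, 250.5]
orientation: [-0.722, 1.45, 0.722]
wrist_force: [5.5, -3.7, -4.9]
finger_gap: 0.165
```

```bash
python3 cr.py
```

```text
t 17.85 pos [ 496.8 -181.8  250.5] rho 59.9 psi -139.9 turned 4.957 Fr -1.9 Ft -6.4 Fz -4.9 joints [-0.38  0.3   0.82  1.92 -0.25  1.02  1.47] x [-0.002 -0.001 -1.   ] z [ 0.602  0.798 -0.002] gap 0.165
```

send_rows(
  commands=[
    [[0, 0, 0, 0, 0, 0, 1], [0, 0, 0, 0, 0, 0, 1], [0, 0, 0, 0, 0, 0, 1], [0, 0, 0, 0, 0, 0, 1], [0, 0, 0, 0, 0, 0, 1], [0, 0, 0, 0, 5.7, 2, 1], [0, 0, 0, 0, 5.4, 2.5, 1], [0, 0, 0, 0, 5.2, 3.1, 1], [0, 0, 0, 0, 4.8, 3.5, 1], [0, 0, 0, 0, 4.4, 4.1, 1]],
  ],
)

```text
time: 18.85
ee_pos: [483.9, -155.1, 250.5]
orientation: [-0.72, 1.453, 0.722]
wrist_force: [2.6, -6.2, -3.9]
finger_gap: 0.168
```

```bash
python3 cr.py s14;  python3 - <<'E'
from h import *
a=cv2.imread("pics/s14_full.png")[250:370,270:420]; cv2.imwrite("pics/s14c.png",cv2.resize(a,None,fx=5,fy=5,interpolation=cv2.INTER_CUBIC))
E
```

```text
t 18.85 pos [ 483.9 -155.1  250.5] rho 59.9 psi -168.6 turned 5.457 Fr -1.3 Ft -6.6 Fz -3.9 joints [-0.45  0.26  0.82  1.97 -0.22  1.01  1.39] x [-0.005 -0.001 -1.   ] z [ 0.603  0.798 -0.004] gap 0.168
```

View pics/s14c.png

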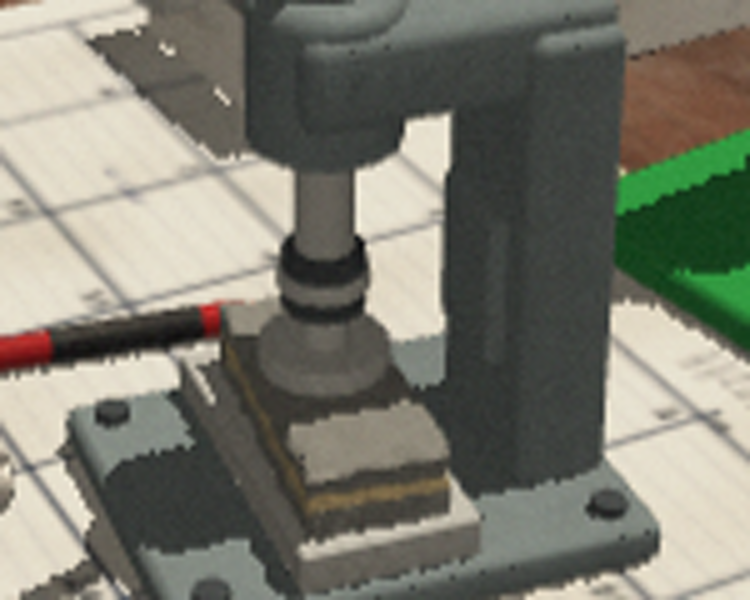

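View pics/s14.png

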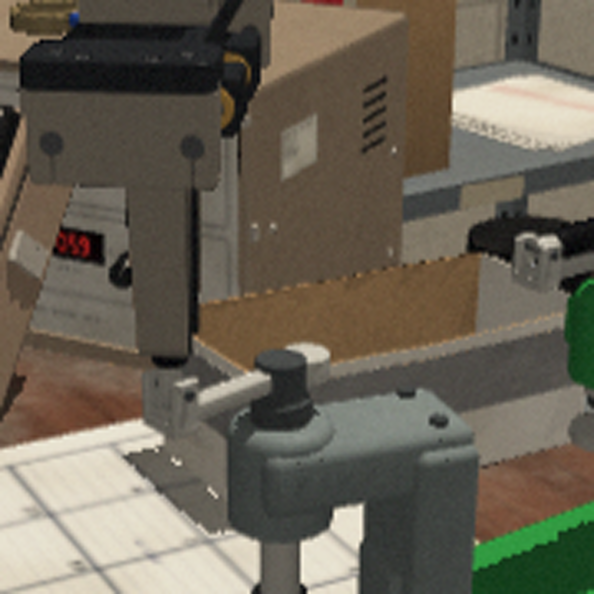

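send_rows(
  commands=[
    [[0, 0, 0, 0, 0, 0, 1], [0, 0, 0, 0, 0, 0, 1], [0, 0, 0, 0, 0, 0, 1], [0, 0, 0, 0, 0, 0, 1], [0, 0, 0, 0, 0, 0, 1], [0, 0, 0, 0, 4, 4.4, 1], [0, 0, 0, 0, 3.6, 4.9, 1], [0, 0, 0, 0, 3, 5.1, 1], [0, 0, 0, 0, 2.5, 5.5, 1], [0, 0, 0, 0, 2, 5.6, 1]],
  ],
)

```text
time: 19.9
ee_pos: [485.4, -125.5, 250.4]
orientation: [-0.717, 1.457, 0.725]
wrist_force: [-3.1, -7.0, 1.3]
finger_gap: 0.167
```

```bash
python3 cr.py
```

```text
t 19.90 pos [ 485.4 -125.5  250.4] rho 59.9 psi 162.7 turned -0.326 Fr 0.8 Ft -7.6 Fz 1.3 joints [-0.5   0.24  0.81  1.98 -0.2   1.01  1.32] x [-0.01   0.001 -1.   ] z [ 0.603  0.798 -0.005] gap 0.167
```

send_rows(
  commands=[
    [[0, 0, 0, 0, 0, 0, 1], [0, 0, 0, 0, 0, 0, 1], [0, 0, 0, 0, 0, 0, 1], [0, 0, 0, 0, 0, 0, 1], [0, 0, 0, 0, 0, 0, 1], [0, 0, 0, 0, 0, 0, 1], [0, 0, 0, 0, 0, 0, 1], [0, 0, 0, 0, 1.4, 5.9, 1], [0, 0, 0, 0, 0.8, 5.9, 1], [0, 0, 0, 0, 0.2, 6, 1]],
  ],
)

```text
time: 20.9
ee_pos: [493.2, -109.8, 250.3]
orientation: [-0.715, 1.459, 0.727]
wrist_force: [-6.2, -6.1, 6.2]
finger_gap: 0.168
```

```bash
python3 cr.py s15;  python3 - <<'E'
from h import *
a=cv2.imread("pics/s15_full.png")[250:370,270:420]; cv2.imwrite("pics/s15c.png",cv2.resize(a,None,fx=5,fy=5,interpolation=cv2.INTER_CUBIC))
E
```

```text
t 20.90 pos [ 493.2 -109.8  250.3] rho 59.7 psi 145.9 turned -0.032 Fr 1.7 Ft -8.6 Fz 6.2 joints [-0.52  0.25  0.8   1.97 -0.21  1.02  1.3 ] x [-0.012  0.002 -1.   ] z [ 0.603  0.797 -0.006] gap 0.168
```

View pics/s15c.png

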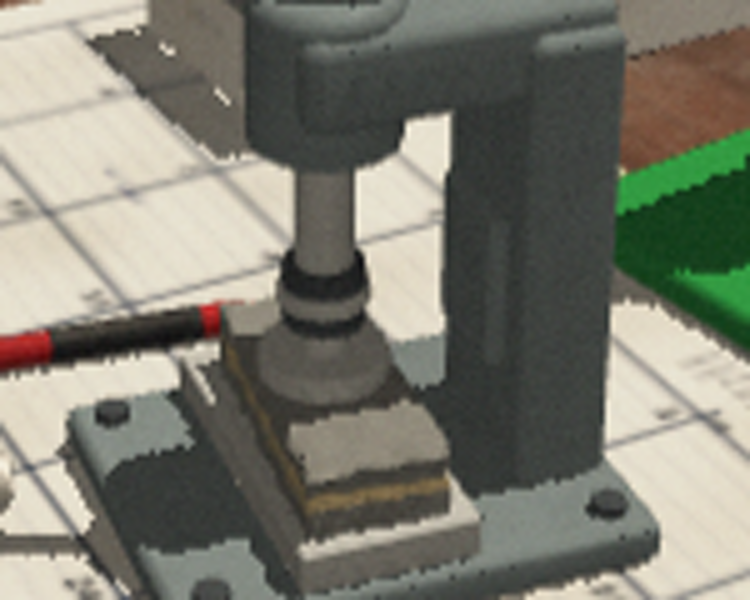

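send_rows(
  commands=[
    [[0, 0, 0, 0, 0, 0, 1], [0, 0, 0, 0, 0, 0, 1], [0, 0, 0, 0, 0, 0, 1], [0, 0, 0, 0, 0, 0, 1], [0, 0, 0, 0, 0, 0, 1], [0, 0, 0, 0, 0, 0, 1], [0, 0, 0, 0, 0, 0, 1], [0, 0, 0, 0, -0.4, 6, 1], [0, 0, 0, 0, -1, 5.9, 1], [0, 0, 0, 0, -1.6, 5.8, 1]],
  ],
)

```text
time: 21.95
ee_pos: [505.2, -96.9, 250.2]
orientation: [-0.713, 1.46, 0.73]
wrist_force: [-11.0, -4.6, 9.9]
finger_gap: 0.167
```

```bash
python3 cr.py s16;  python3 - <<'E'
from h import *
a=cv2.imread("pics/s16_full.png")[250:370,270:420]; cv2.imwrite("pics/s16c.png",cv2.resize(a,None,fx=5,fy=5,interpolation=cv2.INTER_CUBIC))
E
```

```text
t 21.95 pos [505.2 -96.9 250.2] rho 59.6 psi 129.0 turned 0.264 Fr 3.3 Ft -11.4 Fz 9.9 joints [-0.53  0.27  0.79  1.95 -0.22  1.03  1.28] x [-0.015  0.004 -1.   ] z [ 0.603  0.797 -0.006] gap 0.167
```

View pics/s16c.png

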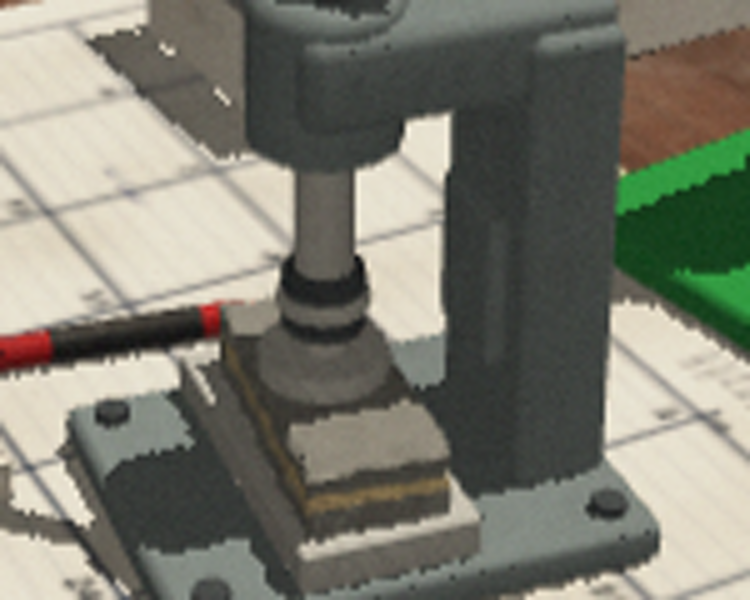

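send_rows(
  commands=[
    [[0, 0, 0, 0, 0, 0, 1], [0, 0, 0, 0, 0, 0, 1], [0, 0, 0, 0, 0, 0, 1], [0, 0, 0, 0, 0, 0, 1], [0, 0, 0, 0, 0.6, -2, 1], [0, 0, 0, 0, 0, 0, 1], [0, 0, 0, 0, 0, 0, 1], [0, 0, 0, 0, 0, 0, 1], [0, 0, 0, 0, 0, 0, 1], [0, 0, 0, 0, 0, 0, 1]],
  ],
)

```text
time: 23.0
ee_pos: [505.7, -96.4, 250.3]
orientation: [-0.716, 1.455, 0.729]
wrist_force: [-5.3, -0.2, 5.5]
finger_gap: 0.167
```

```bash
python3 cr.py
```

```text
t 23.00 pos [505.7 -96.4 250.3] rho 59.6 psi 128.2 turned 0.277 Fr 3.1 Ft -4.3 Fz 5.5 joints [-0.53  0.27  0.79  1.95 -0.23  1.02  1.28] x [-0.01   0.004 -1.   ] z [ 0.602  0.799 -0.003] gap 0.167
```

send_rows(
  commands=[
    [[0, 0, 0, 0, 0.3, -1, 1], [0, 0, 0, 0, 0, 0, 1], [0, 0, 0, 0, 0, 0, 0.7], [0, 0, 0, 0, 0, 0, 0.6], [0, 0, 0, 0, 0, 0, 0.5], [0, 0, 0, 0, 0, 0, 0.4], [0, 0, 0, 0, 0, 0, 0.4], [0, 0, 0, 0, 0, 0, 0.4], [0, 0, 0, 0, 0, 0, 0.4], [0, 0, 0, 0, 0, 0, 0.4]],
  ],
)

```text
time: 24.0
ee_pos: [505.9, -97.6, 250.3]
orientation: [-0.717, 1.453, 0.727]
wrist_force: [0.3, 0.5, -0.9]
finger_gap: 0.598
```

```bash
python3 cr.py s17;  python3 - <<'E'
from h import *
a=cv2.imread("pics/s17_full.png")[200:360,250:420]; cv2.imwrite("pics/s17c.png",cv2.resize(a,None,fx=4,fy=4,interpolation=cv2.INTER_CUBIC)[:600])
save("wrist","w17",(200,150,240,180),3.3)
E
```

```text
t 24.00 pos [505.9 -97.6 250.3] rho 58.5 psi 128.9 turned 0.266 Fr 0.1 Ft 0.5 Fz -0.9 joints [-0.53  0.27  0.79  1.95 -0.22  1.02  1.28] x [-0.008  0.003 -1.   ] z [ 0.602  0.798 -0.002] gap 0.598
```

View pics/s17c.png

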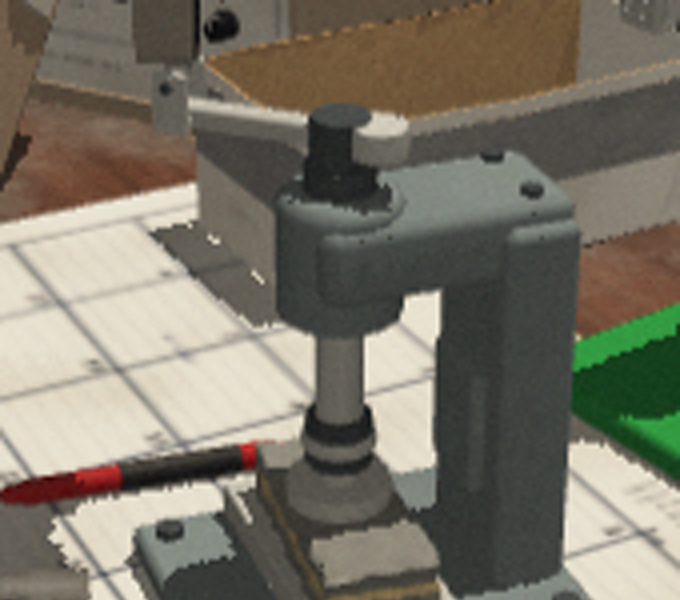

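View pics/w17.png

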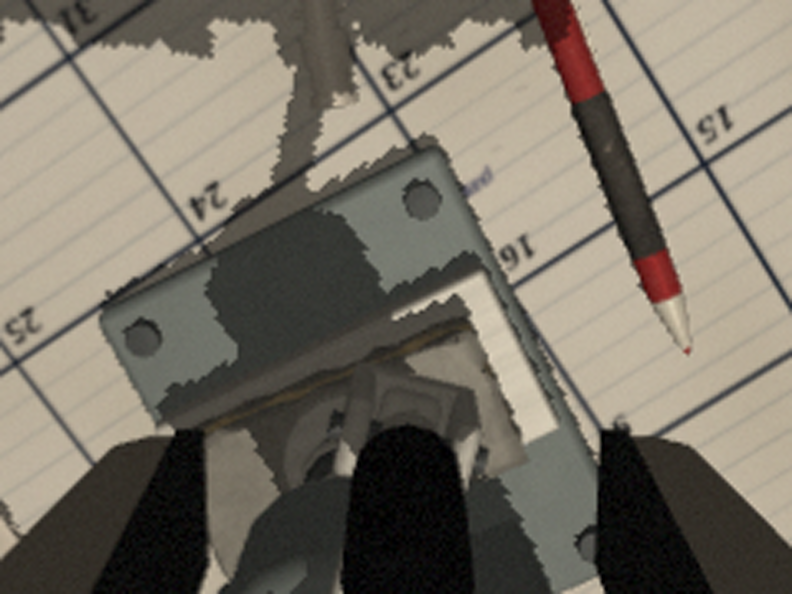

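send_rows(
  commands=[
    [[0, 0, 0, 0, 0, 0, 0.3], [0, 0, 0, -10, 0, 0, 0.3], [0, 0, 0, -15, 0, 0, 0.3], [0, 0, 0, -20, 0, 0, 0.3], [0, 0, 0, -25, 0, 0, 0.3], [0, 0, 0, -25, 0, 0, 0.3], [0, 0, 0, -25, 0, 0, 0.3], [0, 0, 0, 0, 0, 0, 0.3], [0, 0, 0, 0, 0, 0, 0.3], [0, 0, 0, 0, 0, 0, 0.3]],
  ],
)

```text
time: 25.1
ee_pos: [506.2, -97.8, 369.6]
orientation: [-0.717, 1.455, 0.728]
wrist_force: [0.6, 0.1, -0.6]
finger_gap: 0.703
```

```bash
python3 cr.py s18;  python3 - <<'E'
from h import *
a=cv2.imread("pics/s18_full.png")[190:370,240:420]; cv2.imwrite("pics/s18c.png",cv2.resize(a,None,fx=3.3,fy=3.3,interpolation=cv2.INTER_CUBIC))
E
```

```text
t 25.10 pos [506.2 -97.8 369.6] rho 58.2 psi 128.7 turned 0.269 Fr -0.3 Ft 0.5 Fz -0.6 joints [-0.6   0.13  0.82  1.79 -0.1   1.27  1.17] x [-0.009  0.003 -1.   ] z [ 0.602  0.798 -0.003] gap 0.703
```

View pics/s18c.png

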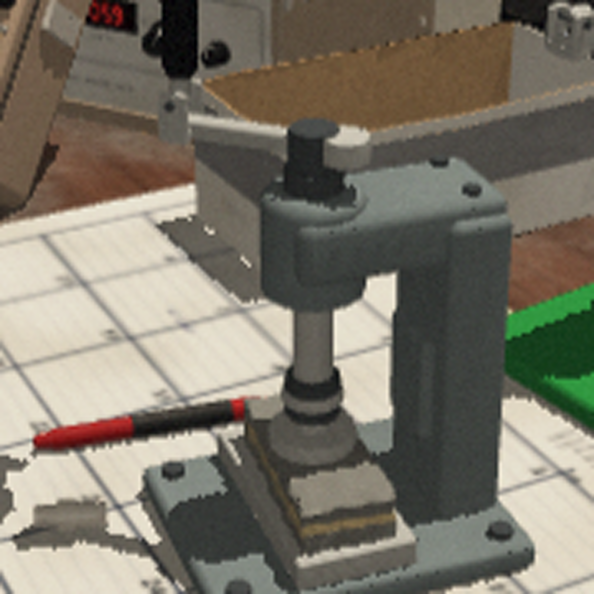

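```bash
python3 -c "
from station import r
print(r.close_job())"
```

```text
the job is handed in; nothing more can be done
None
```

The grey press is clamped on the block and the handle is upright. I let go and handed the job in at about 25 s. No verdict was reported, so these are my own checks.

- **Folding:** I raised the handle in three short grips, then pushed it against its upright stop.
- **Cranking:** I turned the crank about 6.56 rad clockwise. It ran free at about 6.2–6.9 N. The foot met the block at about 5.9 rad, where the force began to rise and the side picture showed the foot stop sinking.
- **Clamping:** I stopped at 11.4 N, about 4.8 N above free running. From the turn past contact I estimate roughly 38–46 N on the block.
- **Letting go:** I eased the force off before opening the jaws and backed straight up 120 mm. The wrist force then read about zero.

The last side picture shows the handle upright, the foot on the block, the crank still where I left it and the pen in place. I did not check the tweezers or the two adapters in a final top view. The arm did not go near them.

The first gap estimate from the picture put contact at about 6.3–6.6 rad, later than the 5.9 rad I felt. I went by the feel, which matched where the foot stopped in the picture.

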